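# Load a probe head and hover it over a control unit's processor

### The job

On this electronics repair bench, stand the two brass contact plungers upright in the white probe head, one in each well, while the head stands on the bench. Then lift the head (it has a grip bar in the middle), carry it level and clear of everything in between to the opened control unit, and finish holding it still, about 10 mm above the large square processor chip: centred over the chip, level, its long side parallel to the long side of the control unit's case. Never touch the control unit or the black interface box with anything, do not disturb the screw pot, screwdriver or magnifier, and do not let go: the job ends with the gripper holding the hovering, loaded head.

Things in the scene. Friction and masses are not known exactly. Their poses are not given: they have to be found in the camera images.
- plunger_a_center (a point): Centre (half-way up, 23 mm above its foot) of a loose brass contact plunger: upright round pin 18 mm in diameter, 46 mm tall, top edge bevelled, about 80 g, standing on the bench; its z axis points up along the pin.
- plunger_b_center (a point): Centre of the second, identical plunger.
- head_foot (a point): Centre of the underside of the loose probe head: a white plastic slab 110 (x) x 50 (y) x 20 (z) mm with an upright aluminium grip bar in the middle and a round well at each end, about 200 g empty; standing on the bench. x along its long side, z up; it is the same either way round.
- head_grip (a point): Point to grip on the head's grip bar, 48 mm above the head's underside. The bar is 24 mm (head's x) x 14 mm (head's y), and rises from the slab's top (20 mm) to 62 mm above the underside.
- well_front (a point): Mouth centre of one well, at the slab's top, 36 mm from the head's centre towards its -x. Blind well 25 mm wide, 14 mm deep (floor 6 mm above the head's underside); a seated plunger stands on that floor, its centre 9 mm above the mouth, its top 52 mm above the underside.
- well_back (a point): The same for the other well, 36 mm from the head's centre towards its +x.
- ecu: Opened engine control unit, fixed: aluminium case 200 (x) x 170 (y) mm, 6 mm rim with its top 38 mm above the bench, green board inside (top at 22 mm). Two black connectors on its +x side (42 mm high, to 139 mm from centre). Three capacitors, 16 mm wide, rise to 49 mm at x, y = (-40, 50), (12, 50), (-12, -50) mm. Origin: centre of the underside; x along the long side, z up.
- ecu_chip (a point): Centre of the top face of the large black square processor chip (36 x 36 mm, the largest on the board), 26 mm above the bench, 15 mm from the case's centre towards -x; axes as the control unit's. The target: the head's underside is to hover about 10 mm above this point.
- interface: Black diagnostic interface box, fixed, stood on edge between the head and the control unit: 160 (x) x 36 (y) x 75 (z) mm, with a small socket that brings its -x end to 89 mm from the centre. Origin: centre of the underside; an obstacle not to be touched.
- screw_pot: Small closed grey pot with a black cap, 40 mm in diameter, 40 mm tall, loose, standing near the plungers; origin at the centre of its underside. Leave alone.
- screwdriver: Loose screwdriver lying across the far side of the bench, about 200 mm long; leave alone.
- magnifier: Loose white hand magnifier lying flat, 14 mm thick: round head 72 mm in diameter at the origin, 26 mm wide handle towards its -x, to 130 mm from the origin; leave alone.
Mind the look-alikes: they are no part of the job. Of the things that look like the part that bears head_foot, take the one that is nearest to the robot's base at the start.

How it is judged (in metres and radians):
On the way:
1. both plungers stand in the head, one in each well, let go, with the head still standing on the bench (((horizontal distance between plunger_a_center and well_front below 0.008 m and z of plunger_a_center in the frame of head_foot between 0.023 and 0.035 m and horizontal distance between plunger_b_center and well_back below 0.008 m and z of plunger_b_center in the frame of head_foot between 0.023 and 0.035 m) or (horizontal distance between plunger_b_center and well_front below 0.008 m and z of plunger_b_center in the frame of head_foot between 0.023 and 0.035 m and horizontal distance between plunger_a_center and well_back below 0.008 m and z of plunger_a_center in the frame of head_foot between 0.023 and 0.035 m)) and height (world z) of head_foot below 0.01 m and angle between head_foot's own z axis and vertical below 0.1 rad and contact force between each of plunger_a, plunger_b and the fingers below 0.3 N), for 0.2 s.
At the end, for the whole second after the job is handed in: Gripper holds the head still (<20 mm/s), underside 4-18 mm above the chip, centre within 8 mm of the chip's sideways, long side within 0.12 rad of the case's, tilt under 0.1 rad, not touching the control unit; one plunger seated in each well, untouched by the fingers (((horizontal distance between plunger_a_center and well_front below 0.008 m and z of plunger_a_center in the frame of head_foot between 0.023 and 0.035 m and horizontal distance between plunger_b_center and well_back below 0.008 m and z of plunger_b_center in the frame of head_foot between 0.023 and 0.035 m) or (horizontal distance between plunger_b_center and well_front below 0.008 m and z of plunger_b_center in the frame of head_foot between 0.023 and 0.035 m and horizontal distance between plunger_a_center and well_back below 0.008 m and z of plunger_a_center in the frame of head_foot between 0.023 and 0.035 m)) and contact force between each of plunger_a, plunger_b and the fingers below 0.3 N and z of head_foot in the frame of ecu_chip between 0.004 and 0.018 m and horizontal distance between head_foot and ecu_chip below 0.008 m and angle between the x axis of head_foot and the x axis of ecu_chip, either way round below 0.12 rad and angle between head_foot's own z axis and vertical below 0.1 rad and contact force between head and ecu below 0.1 N and contact force between head and the fingers above 1 N and linear speed of head below 0.02 m/s); the arm keeps its last pose, push and grip.
It fails at once if the control unit is touched (over 1 N) (contact force between ecu and anything else above 1 N).
It fails at once if the interface box is touched (over 1 N) (contact force between interface and anything else above 1 N).
It fails at once if the head is tipped by more than 0.35 rad (angle between head_foot's own z axis and vertical above 0.35 rad).
It fails at once if the screw pot, screwdriver or magnifier is moved by more than 20 mm (distance of any of screw_pot, screwdriver, magnifier from where it was at the start of the episode above 0.02 m).
It also fails if it takes over 58 s, if anything falls off the work surface, if the arm or the gripper's body presses on something with over 40 N, if the wrist force passes 120 N, or if a joint passes its speed limit or range.

### The arm

A 6-joint arm with a two-finger parallel gripper is mounted at the origin on the work surface. World frame = base frame: x ahead of the robot, y to its left, z up, the work surface at z = 0. Lengths are in mm, angles in rad, forces in N, time in s.
With the tool pointing down it reaches from about 250 to 775 mm from the base axis. Payload 8.9 kg.
Tool frame: the origin (TCP) lies midway between the tips of the shut fingers; the grasp point (between the pads) lies behind it (robot.grasp_offset is the z of the grasp point in the tool frame, in mm); z points along the fingers, y is the line along which they close (so a half turn about z gives the same grasp; the last joint's range is limited). The gripper opens to 85 mm and grips with 20 to 120 N. Pads are 22 mm wide; open, the fingers measure 114 mm over their backs; the gripper's body (76 mm by 85 mm) begins 54 mm behind the grasp point. The pads swing forward as they close: fully open they stand 13 mm farther back than shut.
Start: joints at [-1.353, 0.291, -0.153, 1.127, 0, 1.431], TCP at [183.372, -491.933, 231.305] pointing down, gripper open.
Joint ranges: [-2.52, 2.52], [-0.91, 1.74], [-1.3, 1.37], [-1.96, 2.02], [-1.52, 1.47], [-3.14, 3.14]. Speed limits (rad/s): [2.22, 2.22, 2.79, 3.14, 3.14, 3.14].

### API

Orientations are given as a rotation vector (axis times angle).
In Python, from rig import status, grab_frame, sign_off, robot gives the robot as it stands. The module is installed in compiled form; this text tells all that it offers.
- The arm moves only by the tool play_rows, never from a script. Its argument "rows" is a list of rows, each an object of numbers: "fingers": the closure in counts, from 0 (fully open) to 255 (shut); "dx", "dy", "dz": the shift along the world's x, y, z each as a share of 0.02 m, from -1 to 1; "wx", "wy", "wz": the turn, a rotation vector about the world's x, y, z each as a share of 10 degrees, from -1 to 1. In form: [{"fingers": .., "dx": .., "dy": .., "dz": .., "wx": .., "wy": .., "wz": ..}, ...]. A call has 1 to 12 rows; each row shifts and turns the commanded pose from where the row before left it; what a row does not reach is not made up. A row lasts 1/8 s, in which the tool goes at most 62.5 mm and 10.7 degrees, less where a joint would pass 70% of its speed; a pose out of reach is approached as far as the arm can. A call with a number of a shift or a turn outside -1 to 1 is refused whole. A call with a gripper value outside its range is refused whole. The fingers move at their own pace and stop on an object; "squeeze" is the grip in N (left out, the last holds). Time passes only in rows, so rows that do not move let the fingers close. It gives the time, the measured TCP pose, the force, the opening and the grip force at its end, in the units of the state.
- status.observe(): the state, without advancing time (a new reading comes with each control period).
- grab_frame(name): name is "scene" or "side" or "wrist"; returns a dict with "color" (384x512x3 uint8, blue, green, red), "depth" (384x512 float32, mm along the optical axis (not along the pixel's ray), 0 where there is no reading), "fovy" (degrees; the focal length in pixels is half the picture's height over the tangent of half this angle, whatever the lens; pixels are square), "cx", "cy" (the principal point, pixels), "k1" (the pictures are not rectified: a ray, as slopes to the right and down, at radius r is drawn at 1 + k1 r^2 times it, then the intrinsics apply), "world_from_camera" (4x4, takes a point from camera to world coordinates); the wrist camera has in their place "mount" (4x4, takes a point from camera to tool coordinates, whose origin is the TCP and whose axes are the flange's). Camera axes: x right, y up, looking along -z (the intrinsics and any distortion apply to the point x, -y, -z); pixel columns grow to the right and rows downward; lengths in mm; the calibration is good to about 2 mm. A picture is of the moment at which its call begins: read the wrist's pose just before it.
- sign_off(): hands the job in; it is judged then, once.
The state is a dict: "t": time; "joints": joint angles; "joint_velocities": joint speeds; "tau": joint torques, N m; "tcp_pos": TCP position; "tcp_rot": TCP orientation; "force": force on the tool from outside, world axes, zero at the start; "moment": the same for the moment, N m; "finger_gap": finger opening in mm; "grasp_force": force on a finger pad.
Only numpy, scipy, OpenCV 4.12 (cv2) and the standard library are available. Lean on these libraries where they do the work, as an engineer would, in place of code of your own. Each camera call takes 0.05 s, during which the arm holds its last target. There are 200 camera calls.

## Working session

There is one attempt and no reset: what is moved stays moved. The work goes in short steps, Python scripts to look and compute and a tool call to move; the robot and the scene stay as the last step left them, time stands still between calls to the robot, and variables do not carry over. Pictures are saved under pics/ and viewed, at most 10 in all, crops included, and the job is handed in when it is done.

Besides the shell and the picture viewer there is one more tool, called after ">>>" as a command line: name --argument value ..., lists and objects as JSON in quotes. play_rows: Moves the arm, as the interface text tells. Shift numbers are shares of 0.02 m and turn numbers shares of 10 degrees, none past 1 either way. Its arguments: {"type":"object","properties":{"rows":{"type":"array"},"squeeze":{"type":"number"}},"required":["rows"]}

```bash
mkdir -p pics; cat > h.py <<'E'
import numpy as np, cv2
from rig import status, grab_frame, sign_off, robot
from scipy.spatial.transform import Rotation as R
def grab(n):
    s=status.observe(); f=grab_frame(n)
    if 'world_from_camera' in f: T=np.array(f['world_from_camera'])
    else:
        W=np.eye(4); W[:3,:3]=R.from_rotvec(s['tcp_rot']).as_matrix(); W[:3,3]=s['tcp_pos']; T=W@np.array(f['mount'])
    f['T']=T; return f
def cloud(f):
    h,w=f['depth'].shape; fl=h/2/np.tan(np.radians(f['fovy'])/2)
    K=np.array([[fl,0,f['cx']],[0,fl,f['cy']],[0,0,1.]])
    v,u=np.mgrid[:h,:w]; p=np.stack([u,v],-1).reshape(-1,1,2).astype(np.float64)
    q=cv2.undistortPoints(p,K,np.array([f['k1'],0,0,0,0.])).reshape(h,w,2)
    d=f['depth']; P=np.stack([q[...,0]*d,-q[...,1]*d,-d],-1)
    X=P@f['T'][:3,:3].T+f['T'][:3,3]; X[d==0]=np.nan; return X
E
python3 - <<'E'
from h import *
print(status.observe(), robot.grasp_offset)
fs=[]
for n in ['scene','side','wrist']:
    f=grab(n); X=cloud(f); np.savez(''+n+'0.npz',X=X,c=f['color']); fs.append(f['color'])
    print(n,f['T'].round(2).tolist(),f['fovy'],f['k1'])
cv2.imwrite('pics/a.png',cv2.resize(fs[0],(800,600)));cv2.imwrite('pics/b.png',np.hstack([cv2.resize(x,(400,300)) for x in fs[1:]]))
E
```

```text
{'t': 0.0, 'joints': array([-1.35326583e+00,  2.91263795e-01, -1.54113779e-01,  1.12669748e+00,
        2.19925362e-05,  1.43150051e+00]), 'joint_velocities': array([-1.65006353e-03, -6.58265345e-04,  1.32239238e-03, -1.50883930e-03,
       -1.35118816e-03, -6.21287394e-05]), 'tau': array([-1.42308880e-03, -5.37144971e+01,  3.31365860e+01,  1.61169207e-02,
       -4.25055532e-04, -9.41840483e-06]), 'tcp_pos': array([ 183.30256607, -491.50274875,  230.74555   ]), 'tcp_rot': array([-3.09046641e+00, -5.57305677e-01,  4.40148154e-05]), 'force': array([ 0.72198908, -0.444885  , -0.35683456]), 'moment': array([-0.03596032, -0.02746043,  0.02305062]), 'grasp_force': 0.0, 'finger_gap': 85.43372527994889} -18.700000000000003
scene [[-0.31, -0.81, 0.49, 1250.06], [0.95, -0.26, 0.17, 189.19], [-0.01, 0.52, 0.86, 1156.31], [0.0, 0.0, 0.0, 1.0]] 43.86217259348831 -0.16257057650096407
side [[0.86, 0.29, -0.42, 254.48], [-0.51, 0.49, -0.71, -622.92], [-0.0, 0.82, 0.57, 519.22], [0.0, 0.0, 0.0, 1.0]] 57.50794246758682 -0.01328674989445732
wrist [[0.35, 0.9, 0.26, 248.63], [-0.94, 0.34, 0.1, -466.8], [-0.0, -0.28, 0.96, 372.65], [0.0, 0.0, 0.0, 1.0]] 70.97627979048704 -0.03851395014560017
```

View pics/a.png

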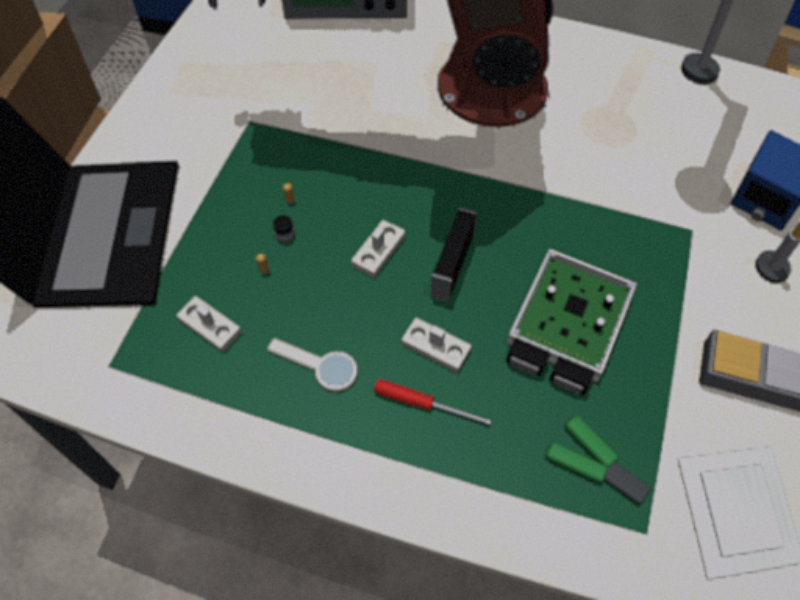

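View pics/b.png

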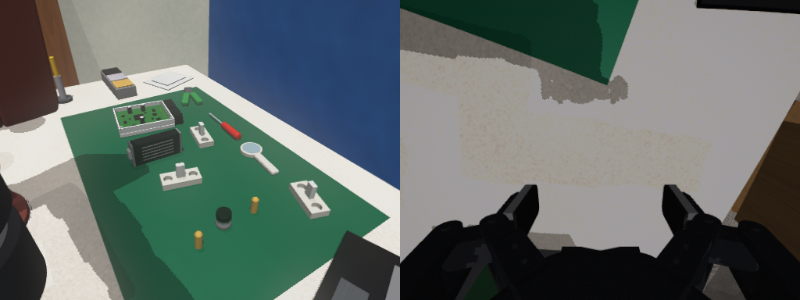

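Scene: three look-alike heads at (378,247), (208,322) and (437,343). The one nearest the base, at about (495,80), should be (378,247). Plungers are at (288,193) and (262,264), pot at (284,230), interface at (455,255), ECU at (573,310). I'll measure all of these and check the choice in a crop.

```bash
cat > m.py <<'E'
from h import *
def comps(n,ztop,zbot,c,rad):
    d=np.load(f'{n}0.npz') if isinstance(n,str) else n
    X=d['X']; 
    m=(X[...,2]>zbot)&(X[...,2]<ztop)&(np.hypot(X[...,0]-c[0],X[...,1]-c[1])<rad)
    return X[m],m
E
python3 - <<'E'
from m import *
for n in ['scene','side']:
    d=np.load(n+'0.npz');X=d['X']
    # components of raised things on the mat
    m=((X[...,2]>12)&(X[...,2]<95)&(X[...,0]>200)&(X[...,0]<850)&(abs(X[...,1])<480)).astype(np.uint8)
    k,l,s,c=cv2.connectedComponentsWithStats(m)
    print(n)
    for i in range(1,k):
        if s[i,4]<15: continue
        P=X[l==i]; r=cv2.minAreaRect(P[:,:2].astype(np.float32)); print(c[i].round(),s[i,4],'med',np.median(P,0).round(),'rect',np.round(r[0]),np.round(r[1]),round(r[2],1),'zmax',np.percentile(P[:,2],97).round(1), 'dist',np.hypot(*r[0]).round())
    b=X[(abs(X[...,2])<15)&(X[...,0]>300)&(X[...,0]<800)&(abs(X[...,1])<300)]; print('bench z',np.median(b[:,2]))
c=np.load('scene0.npz')['c']; cv2.imwrite('pics/c.png',cv2.resize(c[100:250,100:420],(800,375),interpolation=cv2.INTER_CUBIC))
E
```

```text
scene
[184. 122.] 53 med [ 442. -303.   37.] rect [ 437. -303.] [15. 21.] 83.4 zmax 48.7 dist 532.0
[290. 162.] 858 med [509.  46.  73.] rect [491.  44.] [ 36. 164.] 88.1 zmax 77.9 dist 493.0
[181. 145.] 149 med [ 525. -280.   37.] rect [ 519. -282.] [38. 33.] 24.0 zmax 43.2 dist 591.0
[242. 158.] 504 med [510. -94.  20.] rect [502. -98.] [ 53. 112.] 77.4 zmax 62.1 dist 511.0
[364. 205.] 4700 med [554. 275.  23.] rect [553. 274.] [172. 244.] 81.8 zmax 43.7 dist 617.0
[167. 167.] 60 med [ 609. -285.   36.] rect [ 607. -286.] [17. 17.] 47.9 zmax 47.2 dist 671.0
[ 96. 184.] 163 med [ 719. -471.   17.] rect [ 700. -465.] [30. 98.] 89.9 zmax 22.2 dist 841.0
[133. 206.] 548 med [ 751. -326.   20.] rect [ 748. -334.] [114.  52.] 72.0 zmax 60.5 dist 819.0
[279. 220.] 643 med [669.  65.  19.] rect [663.  63.] [111.  55.] 77.9 zmax 60.8 dist 666.0
[206. 234.] 543 med [760. -99.  14.] rect [ 768. -130.] [ 69. 160.] 5.8 zmax 17.6 dist 779.0
[264. 254.] 421 med [773.  47.  21.] rect [772.  87.] [200.  28.] 89.2 zmax 27.0 dist 777.0
[381. 295.] 1250 med [797. 365.  19.] rect [786. 380.] [172.  88.
[... 518 characters left out ...]
86.0
[329. 197.] 587 med [ 756. -105.   14.] rect [ 766. -130.] [ 71. 162.] 5.0 zmax 15.5 dist 777.0
[231. 225.] 933 med [ 496. -104.   20.] rect [500. -97.] [ 54. 110.] 76.1 zmax 61.5 dist 510.0
[396. 252.] 1120 med [ 740. -342.   19.] rect [ 746. -333.] [112.  52.] 72.8 zmax 61.2 dist 817.0
[326. 260.] 155 med [ 601. -292.   34.] rect [ 604. -289.] [15. 17.] 41.9 zmax 46.6 dist 670.0
[286. 277.] 436 med [ 514. -289.   39.] rect [ 517. -283.] [37. 35.] 58.7 zmax 41.1 dist 590.0
[254. 305.] 194 med [ 434. -310.   36.] rect [ 436. -307.] [17. 17.] 14.7 zmax 46.4 dist 534.0
[445. 309.] 438 med [ 716. -472.   18.] rect [ 702. -466.] [93. 29.] 0.1 zmax 19.7 dist 842.0
bench z 0.43725281898809953
```

View pics/c.png

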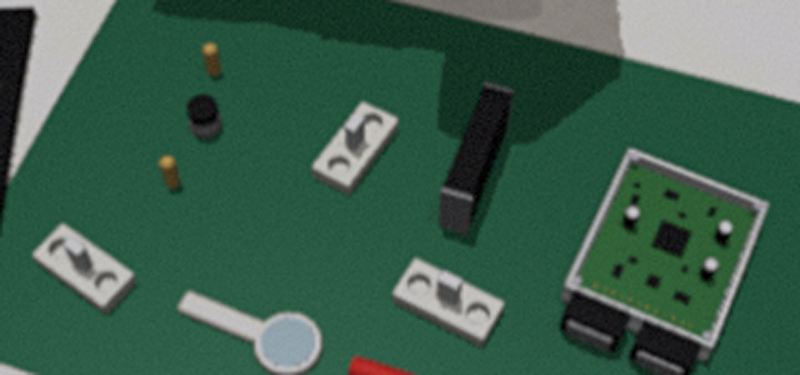

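The crop confirms it: the nearest head (511 mm from the base) is at crop pixel (356,145), with the interface box to its right and the pot between the two plungers. I'll move over plunger A, turning the tool by +147° so it closes across the head.

>>> play_rows --rows '[{"fingers":0,"dx":0.85,"dy":0.62,"dz":-0.25,"wz":0.98},{"fingers":0,"dx":0.85,"dy":0.62,"dz":-0.25,"wz":0.98},{"fingers":0,"dx":0.85,"dy":0.62,"dz":-0.25,"wz":0.98},{"fingers":0,"dx":0.85,"dy":0.62,"dz":-0.25,"wz":0.98},{"fingers":0,"dx":0.85,"dy":0.62,"dz":-0.25,"wz":0.98},{"fingers":0,"dx":0.85,"dy":0.62,"dz":-0.25,"wz":0.98},{"fingers":0,"dx":0.85,"dy":0.62,"dz":-0.25,"wz":0.98},{"fingers":0,"dx":0.85,"dy":0.62,"dz":-0.25,"wz":0.98},{"fingers":0,"dx":0.85,"dy":0.62,"dz":-0.25,"wz":0.98},{"fingers":0,"dx":0.85,"dy":0.62,"dz":-0.25,"wz":0.98},{"fingers":0,"dx":0.85,"dy":0.62,"dz":-0.25,"wz":0.98}]'

```text
schema error: expected keys fingers, dx, dy, dz, wx, wy, wz
```

>>> play_rows --rows '[{"fingers":0,"dx":0.85,"dy":0.62,"dz":-0.25,"wz":0.98},{"fingers":0,"dx":0.85,"dy":0.62,"dz":-0.25,"wz":0.98},{"fingers":0,"dx":0.85,"dy":0.62,"dz":-0.25,"wz":0.98},{"fingers":0,"dx":0.85,"dy":0.62,"dz":-0.25,"wz":0.98},{"fingers":0},{"fingers":0}]'

```text
schema error: expected keys fingers, dx, dy, dz, wx, wy, wz
```

```bash
cat > w.py <<'E'
from h import *
f=grab('wrist');s=status.observe();X=cloud(f);np.savez('wrist0.npz',X=X,c=f['color'])
print(s['t'],s['tcp_pos'].round(1),s['joints'].round(2)); M=R.from_rotvec(s['tcp_rot']).as_matrix(); print('yaw y',np.degrees(np.arctan2(M[1,1],M[0,1])).round(1),'z',M[:,2].round(3))
def fit(c,lo,hi,rad,nm):
    m=(X[...,2]>lo)&(X[...,2]<hi)&(np.hypot(X[...,0]-c[0],X[...,1]-c[1])<rad)
    P=X[m]
    if len(P)<10: print(nm,'none');return
    r=cv2.minAreaRect(P[:,:2].astype(np.float32)); (a,b),q=cv2.minEnclosingCircle(P[:,:2].astype(np.float32))
    print(nm,len(P),'rect',np.round(r[0],1),np.round(r[1],1),round(r[2],1),'circ',round(a,1),round(b,1),round(q,1),'z',np.median(P[:,2]).round(1),'med',np.median(P[:,:2],0).round(1))
E
cat > w1.py <<'E'
from w import *
fit((437,-305),38,60,25,'A');fit((606,-288),38,60,25,'B');fit((518,-282),34,60,35,'pot');fit((501,-98),15,25,75,'slab');fit((501,-98),50,75,35,'bar')
cv2.imwrite('pics/w1.png',f['color'])
E
python3 w1.py
```

```text
0.2 [ 183.3 -491.7  230.9] [-1.35  0.29 -0.15  1.13 -0.    1.43]
yaw y -69.6 z [-0.     0.001 -1.   ]
A none
B none
pot none
slab none
bar none
```

View pics/w1.png

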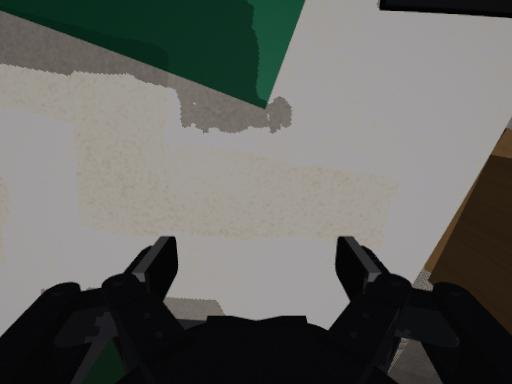

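The call was refused because every row needs all seven keys, so nothing moved and the picture still shows the start view. I'll resend with full rows.

>>> play_rows --rows '[{"fingers":0,"dx":0.85,"dy":0.62,"dz":-0.25,"wx":0,"wy":0,"wz":0.98},{"fingers":0,"dx":0.85,"dy":0.62,"dz":-0.25,"wx":0,"wy":0,"wz":0.98},{"fingers":0,"dx":0.85,"dy":0.62,"dz":-0.25,"wx":0,"wy":0,"wz":0.98},{"fingers":0,"dx":0.85,"dy":0.62,"dz":-0.25,"wx":0,"wy":0,"wz":0.98},{"fingers":0,"dx":0.85,"dy":0.62,"dz":-0.25,"wx":0,"wy":0,"wz":0.98},{"fingers":0,"dx":0.85,"dy":0.62,"dz":-0.25,"wx":0,"wy":0,"wz":0.98},{"fingers":0,"dx":0.85,"dy":0.62,"dz":-0.25,"wx":0,"wy":0,"wz":0.98},{"fingers":0,"dx":0.85,"dy":0.62,"dz":-0.25,"wx":0,"wy":0,"wz":0.98},{"fingers":0,"dx":0.85,"dy":0.62,"dz":-0.25,"wx":0,"wy":0,"wz":0.98},{"fingers":0,"dx":0.85,"dy":0.62,"dz":-0.25,"wx":0,"wy":0,"wz":0.98},{"fingers":0,"dx":0.85,"dy":0.62,"dz":-0.25,"wx":0,"wy":0,"wz":0.98}]'

```text
t: 1.58
tcp_pos: [370.8, -355.0, 176.0]
tcp_rot: [-1.363, -2.83, -0.0]
force: [0.8, 0.2, 0.5]
finger_gap: 85.5
grasp_force: 0.0
```

>>> play_rows --rows '[{"fingers":0,"dx":0.85,"dy":0.62,"dz":-0.25,"wx":0,"wy":0,"wz":0.98},{"fingers":0,"dx":0.85,"dy":0.62,"dz":-0.25,"wx":0,"wy":0,"wz":0.98},{"fingers":0,"dx":0.85,"dy":0.62,"dz":-0.25,"wx":0,"wy":0,"wz":0.98},{"fingers":0,"dx":0.85,"dy":0.62,"dz":-0.25,"wx":0,"wy":0,"wz":0.98},{"fingers":0,"dx":0,"dy":0,"dz":0,"wx":0,"wy":0,"wz":0},{"fingers":0,"dx":0,"dy":0,"dz":0,"wx":0,"wy":0,"wz":0}]'

```text
t: 2.33
tcp_pos: [438.0, -306.1, 156.3]
tcp_rot: [-0.348, -3.122, 0.0]
force: [0.0, -0.6, -0.8]
finger_gap: 85.6
grasp_force: 0.0
```

```bash
python3 w1.py
```

```text
2.375 [ 437.9 -306.3  156.4] [-0.75  0.36 -0.26  0.95 -0.   -0.53]
yaw y 77.3 z [-0. -0. -1.]
A 251 rect [ 436.6 -304.3] [17.2 17.1] 37.5 circ 437.0 -304.5 8.9 z 43.8 med [ 435.8 -304.2]
B 56 rect [ 600.1 -283.9] [17.6  7.7] 47.1 circ 602.5 -286.1 8.8 z 41.3 med [ 599.5 -282.4]
pot 805 rect [ 517.7 -281. ] [35.6 34.7] 15.2 circ 517.1 -280.8 18.4 z 39.1 med [ 515.5 -281.3]
slab 3167 rect [500.  -97.6] [ 52.2 110.7] 76.5 circ 499.7 -97.4 60.2 z 19.1 med [ 489.1 -102.5]
bar 535 rect [499.  -98.3] [15.2 25. ] 77.4 circ 499.4 -97.2 13.5 z 60.3 med [ 497.8 -100.8]
```

View pics/w1.png

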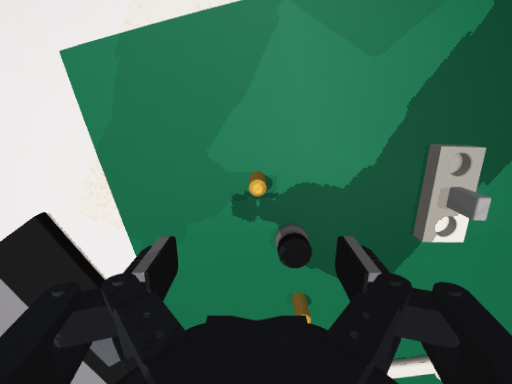

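View: plunger A at (258,187) between the fingers' line, pot at (292,247), head at (455,195) on the right. The wrist measurements agree with the scene ones to within 2 mm. Descending on A and gripping.

>>> play_rows --rows '[{"fingers":0,"dx":-0.05,"dy":0.09,"dz":-1,"wx":0,"wy":0,"wz":0},{"fingers":0,"dx":0,"dy":0,"dz":-1,"wx":0,"wy":0,"wz":0},{"fingers":0,"dx":0,"dy":0,"dz":-1,"wx":0,"wy":0,"wz":0},{"fingers":0,"dx":0,"dy":0,"dz":-1,"wx":0,"wy":0,"wz":0},{"fingers":0,"dx":0,"dy":0,"dz":-1,"wx":0,"wy":0,"wz":0},{"fingers":0,"dx":0,"dy":0,"dz":-1,"wx":0,"wy":0,"wz":0},{"fingers":0,"dx":0,"dy":0,"dz":-0.9,"wx":0,"wy":0,"wz":0},{"fingers":140,"dx":0,"dy":0,"dz":0,"wx":0,"wy":0,"wz":0},{"fingers":180,"dx":0,"dy":0,"dz":0,"wx":0,"wy":0,"wz":0},{"fingers":255,"dx":0,"dy":0,"dz":0,"wx":0,"wy":0,"wz":0},{"fingers":255,"dx":0,"dy":0,"dz":0,"wx":0,"wy":0,"wz":0},{"fingers":255,"dx":0,"dy":0,"dz":0,"wx":0,"wy":0,"wz":0}]' --squeeze 30

```text
t: 3.88
tcp_pos: [437.8, -304.5, 19.0]
tcp_rot: [0.344, 3.122, -0.001]
force: [-0.7, 1.0, 7.1]
finger_gap: 16.8
grasp_force: 29.4
```

>>> play_rows --rows '[{"fingers":255,"dx":0,"dy":0,"dz":0,"wx":0,"wy":0,"wz":0},{"fingers":255,"dx":0,"dy":0,"dz":0,"wx":0,"wy":0,"wz":0}]'

```text
t: 4.12
tcp_pos: [437.8, -304.5, 19.0]
tcp_rot: [0.343, 3.122, -0.001]
force: [-0.9, 0.3, 6.2]
finger_gap: 16.6
grasp_force: 29.4
```

>>> play_rows --rows '[{"fingers":255,"dx":0,"dy":0,"dz":1,"wx":0,"wy":0,"wz":0},{"fingers":255,"dx":0,"dy":0,"dz":1,"wx":0,"wy":0,"wz":0},{"fingers":255,"dx":0,"dy":0,"dz":1,"wx":0,"wy":0,"wz":0},{"fingers":255,"dx":0,"dy":0,"dz":1,"wx":0,"wy":0,"wz":0},{"fingers":255,"dx":0.48,"dy":0.99,"dz":0,"wx":0,"wy":0,"wz":0},{"fingers":255,"dx":0.48,"dy":0.99,"dz":0,"wx":0,"wy":0,"wz":0},{"fingers":255,"dx":0.48,"dy":0.99,"dz":0,"wx":0,"wy":0,"wz":0},{"fingers":255,"dx":0.48,"dy":0.99,"dz":0,"wx":0,"wy":0,"wz":0},{"fingers":255,"dx":0.48,"dy":0.99,"dz":0,"wx":0,"wy":0,"wz":0},{"fingers":255,"dx":0.48,"dy":0.99,"dz":0,"wx":0,"wy":0,"wz":0}]'

```text
t: 5.38
tcp_pos: [495.2, -184.6, 98.3]
tcp_rot: [-0.344, -3.123, -0.0]
force: [0.5, 0.4, -1.4]
finger_gap: 16.8
grasp_force: 29.6
```

>>> play_rows --rows '[{"fingers":255,"dx":0.48,"dy":0.99,"dz":0,"wx":0,"wy":0,"wz":0},{"fingers":255,"dx":0.48,"dy":0.99,"dz":0,"wx":0,"wy":0,"wz":0},{"fingers":255,"dx":0.48,"dy":0.99,"dz":0,"wx":0,"wy":0,"wz":0},{"fingers":255,"dx":0.48,"dy":0.99,"dz":0,"wx":0,"wy":0,"wz":0},{"fingers":255,"dx":0,"dy":0,"dz":0,"wx":0,"wy":0,"wz":0},{"fingers":255,"dx":0,"dy":0,"dz":0,"wx":0,"wy":0,"wz":0}]'

```text
t: 6.12
tcp_pos: [533.1, -106.4, 98.2]
tcp_rot: [-0.343, -3.122, 0.0]
force: [0.3, -0.1, -0.6]
finger_gap: 16.9
grasp_force: 29.6
```

```bash
cat > w2.py <<'E'
from w import *
fit((500,-98),15,25,72,'slab');fit((500,-98),56,66,25,'bar')
def well(c,nm,lo=2,hi=13):
    m=(X[...,2]>lo)&(X[...,2]<hi)&(np.hypot(X[...,0]-c[0],X[...,1]-c[1])<22); P=X[m]; print(nm,len(P))
well((465,-90),'near'); well((535.4,-105.7),'far')
# plunger held: points in tool frame between fingers
s=status.observe()
T=(X-s['tcp_pos'])@R.from_rotvec(s['tcp_rot']).as_matrix()
m=(abs(T[...,1])<7.5)&(T[...,2]>-35)&(T[...,2]<25)&(abs(T[...,0])<20)
P=T[m]; print('held',len(P), np.percentile(P,[2,50,98],axis=0).round(1).tolist() if len(P) else '')
E
python3 - <<'E'
exec(open('w2.py').read())
cv2.imwrite('pics/w3.png',cv2.resize(np.vstack([f['color'],grab('side')['color']]),(400,600)))
E
```

```text
6.175 [ 533.1 -106.6   98.3] [-0.33  0.44 -0.31  0.82 -0.   -0.11]
yaw y 77.4 z [-0. -0. -1.]
slab 5757 rect [500.2 -96.7] [ 50.3 111. ] 76.6 circ 499.9 -97.1 60.2 z 19.3 med [490.6 -94.5]
bar 694 rect [499.8 -96.3] [13.5 23.5] 77.1 circ 499.9 -96.7 12.8 z 61.1 med [499.2 -96.5]
near 766
far 545
held 1543 [[-4.2, -7.1, -26.7], [7.2, 0.2, -21.7], [9.9, 7.1, 16.2]]
```

View pics/w3.png

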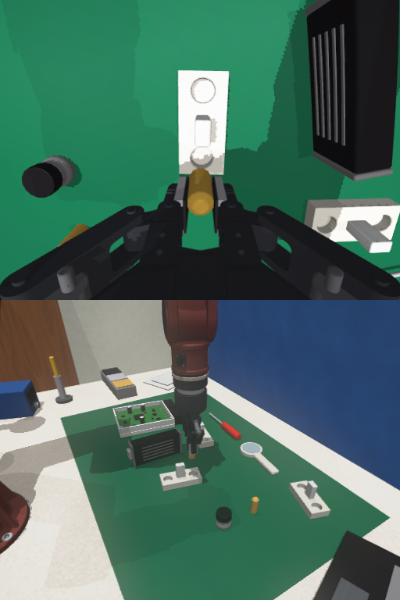

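The wrist view shows plunger A upright in the fingers at (200,190), the head ahead with its wells at (203,90) and (203,155), and the path clear. Aligning and lowering to just above the mouth.

>>> play_rows --rows '[{"fingers":255,"dx":0.15,"dy":0.08,"dz":-0.5,"wx":0,"wy":0,"wz":0},{"fingers":255,"dx":0,"dy":0,"dz":-1,"wx":0,"wy":0,"wz":0},{"fingers":255,"dx":0,"dy":0,"dz":-1,"wx":0,"wy":0,"wz":0},{"fingers":255,"dx":0,"dy":0,"dz":-0.1,"wx":0,"wy":0,"wz":0},{"fingers":255,"dx":0,"dy":0,"dz":0,"wx":0,"wy":0,"wz":0},{"fingers":255,"dx":0,"dy":0,"dz":0,"wx":0,"wy":0,"wz":0}]'

```text
t: 6.98
tcp_pos: [536.9, -104.8, 47.0]
tcp_rot: [0.344, 3.122, -0.0]
force: [-0.2, -0.3, 0.0]
finger_gap: 16.4
grasp_force: 29.6
```

```bash
python3 w2.py
```

```text
7.025 [ 536.9 -104.7   47. ] [-0.33  0.5  -0.36  0.71 -0.   -0.11]
yaw y 77.4 z [ 0.001 -0.    -1.   ]
slab 8544 rect [495.9 -95.8] [ 50.3 102.3] 76.5 circ 496.3 -96.0 56.4 z 19.3 med [485.1 -91.7]
bar 1326 rect [499.8 -96.6] [13.8 23.7] 76.7 circ 499.9 -96.7 13.0 z 61.1 med [498.9 -96.5]
near 1287
far 379
held 1553 [[-4.2, -7.0, -26.8], [7.2, -0.0, -21.9], [9.9, 7.1, 16.1]]
```

>>> play_rows --rows '[{"fingers":255,"dx":-0.04,"dy":-0.01,"dz":-0.3,"wx":0,"wy":0,"wz":0},{"fingers":255,"dx":0,"dy":0,"dz":-0.35,"wx":0,"wy":0,"wz":0},{"fingers":255,"dx":0,"dy":0,"dz":-0.35,"wx":0,"wy":0,"wz":0},{"fingers":255,"dx":0,"dy":0,"dz":0,"wx":0,"wy":0,"wz":0},{"fingers":255,"dx":0,"dy":0,"dz":0,"wx":0,"wy":0,"wz":0}]'

```text
t: 7.65
tcp_pos: [535.5, -104.7, 26.2]
tcp_rot: [-0.343, -3.122, -0.0]
force: [0.0, -0.8, -0.5]
finger_gap: 17.0
grasp_force: 29.6
```

```bash
python3 w2.py
```

```text
7.7 [ 535.6 -104.7   26.3] [-0.33  0.53 -0.38  0.66 -0.   -0.11]
yaw y 77.4 z [-0.  0. -1.]
slab 10181 rect [492.2 -94.8] [50.4 94.8] 76.6 circ 492.4 -95.1 53.2 z 19.3 med [482.8 -91.3]
bar 1811 rect [505.9 -98.8] [15.3 37.4] 71.4 circ 505.1 -100.4 19.4 z 61.1 med [498.7 -96.5]
near 1653
far 22
held 1324 [[-4.2, -7.1, -26.7], [6.6, 0.1, -23.0], [9.9, 7.1, 2.5]]
```

>>> play_rows --rows '[{"fingers":150,"dx":0,"dy":0,"dz":0,"wx":0,"wy":0,"wz":0},{"fingers":150,"dx":0,"dy":0,"dz":0,"wx":0,"wy":0,"wz":0},{"fingers":150,"dx":0,"dy":0,"dz":0,"wx":0,"wy":0,"wz":0},{"fingers":150,"dx":0,"dy":0,"dz":0.5,"wx":0,"wy":0,"wz":0},{"fingers":150,"dx":0,"dy":0,"dz":1,"wx":0,"wy":0,"wz":0},{"fingers":150,"dx":0,"dy":0,"dz":1,"wx":0,"wy":0,"wz":0},{"fingers":100,"dx":0,"dy":0,"dz":1,"wx":0,"wy":0,"wz":0},{"fingers":50,"dx":0,"dy":0,"dz":1,"wx":0,"wy":0,"wz":0},{"fingers":50,"dx":0.35,"dy":-0.91,"dz":0.5,"wx":0,"wy":0,"wz":0},{"fingers":0,"dx":0.35,"dy":-0.91,"dz":0,"wx":0,"wy":0,"wz":0},{"fingers":0,"dx":0.35,"dy":-0.91,"dz":0,"wx":0,"wy":0,"wz":0}]'

```text
t: 9.07
tcp_pos: [556.8, -160.4, 126.2]
tcp_rot: [-0.344, -3.123, -0.0]
force: [-0.2, 0.6, 0.5]
finger_gap: 85.6
grasp_force: 0.0
```

>>> play_rows --rows '[{"fingers":0,"dx":0.35,"dy":-0.91,"dz":0,"wx":0,"wy":0,"wz":0},{"fingers":0,"dx":0.35,"dy":-0.91,"dz":0,"wx":0,"wy":0,"wz":0},{"fingers":0,"dx":0.35,"dy":-0.91,"dz":0,"wx":0,"wy":0,"wz":0},{"fingers":0,"dx":0.35,"dy":-0.91,"dz":0,"wx":0,"wy":0,"wz":0},{"fingers":0,"dx":0.35,"dy":-0.91,"dz":0,"wx":0,"wy":0,"wz":0},{"fingers":0,"dx":0.35,"dy":-0.91,"dz":0,"wx":0,"wy":0,"wz":0},{"fingers":0,"dx":0.35,"dy":-0.91,"dz":0,"wx":0,"wy":0,"wz":0},{"fingers":0,"dx":0,"dy":0,"dz":0,"wx":0,"wy":0,"wz":0},{"fingers":0,"dx":0,"dy":0,"dz":0,"wx":0,"wy":0,"wz":0}]'

```text
t: 10.2
tcp_pos: [605.2, -286.4, 125.9]
tcp_rot: [-0.344, -3.122, -0.001]
force: [0.9, 0.8, -0.2]
finger_gap: 85.5
grasp_force: 0.0
```

```bash
python3 - <<'E'
from w import *
fit((606,-288),38,60,25,'B');fit((518,-282),34,60,35,'pot');fit((535,-105),46,56,18,'A in well')
for n in ['scene','side']:
    f=grab(n);X=cloud(f);fit((535,-105),46,56,18,n+' A in well')
    fit((500,-98),15,25,75,n+' slab')
E
```

```text
10.25 [ 605.3 -286.2  126.1] [-0.55  0.63  0.11  1.05  0.   -0.33]
yaw y 77.5 z [-0.001  0.001 -1.   ]
B 310 rect [ 604.8 -287.1] [17.3 16.9] 64.3 circ 605.1 -287.2 8.9 z 44.0 med [ 603.8 -286.8]
pot 1662 rect [ 518.  -281.2] [35.7 35.4] 77.2 circ 517.8 -281.2 18.4 z 39.2 med [ 517.7 -281.1]
A in well 421 rect [ 534.4 -105.8] [17.2 16.6] 27.3 circ 534.6 -105.6 9.1 z 49.6 med [ 534.4 -107.6]
scene A in well 421 rect [ 534.4 -105.8] [17.2 16.6] 27.3 circ 534.6 -105.6 9.1 z 49.6 med [ 534.4 -107.6]
scene slab 3592 rect [ 516.2 -101.2] [52.2 76.8] 77.2 circ 516.5 -101.4 45.2 z 19.2 med [ 516.3 -110.6]
side A in well 421 rect [ 534.4 -105.8] [17.2 16.6] 27.3 circ 534.6 -105.6 9.1 z 49.6 med [ 534.4 -107.6]
side slab 3592 rect [ 516.2 -101.2] [52.2 76.8] 77.2 circ 516.5 -101.4 45.2 z 19.2 med [ 516.3 -110.6]
```

Plunger A is seated, its top at about 50 mm. Now gripping B.

>>> play_rows --rows '[{"fingers":0,"dx":-0.01,"dy":-0.04,"dz":-1,"wx":0,"wy":0,"wz":0},{"fingers":0,"dx":0,"dy":0,"dz":-1,"wx":0,"wy":0,"wz":0},{"fingers":0,"dx":0,"dy":0,"dz":-1,"wx":0,"wy":0,"wz":0},{"fingers":0,"dx":0,"dy":0,"dz":-1,"wx":0,"wy":0,"wz":0},{"fingers":0,"dx":0,"dy":0,"dz":-1,"wx":0,"wy":0,"wz":0},{"fingers":0,"dx":0,"dy":0,"dz":-0.37,"wx":0,"wy":0,"wz":0},{"fingers":140,"dx":0,"dy":0,"dz":0,"wx":0,"wy":0,"wz":0},{"fingers":180,"dx":0,"dy":0,"dz":0,"wx":0,"wy":0,"wz":0},{"fingers":255,"dx":0,"dy":0,"dz":0,"wx":0,"wy":0,"wz":0},{"fingers":255,"dx":0,"dy":0,"dz":0,"wx":0,"wy":0,"wz":0},{"fingers":255,"dx":0,"dy":0,"dz":0,"wx":0,"wy":0,"wz":0},{"fingers":255,"dx":0,"dy":0,"dz":0,"wx":0,"wy":0,"wz":0}]'

```text
t: 11.85
tcp_pos: [605.8, -287.7, 19.6]
tcp_rot: [0.343, 3.122, -0.0]
force: [-0.5, 1.2, 7.2]
finger_gap: 16.7
grasp_force: 29.5
```

>>> play_rows --rows '[{"fingers":255,"dx":0,"dy":0,"dz":1,"wx":0,"wy":0,"wz":0},{"fingers":255,"dx":0,"dy":0,"dz":1,"wx":0,"wy":0,"wz":0},{"fingers":255,"dx":0,"dy":0,"dz":1,"wx":0,"wy":0,"wz":0},{"fingers":255,"dx":0,"dy":0,"dz":1,"wx":0,"wy":0,"wz":0},{"fingers":255,"dx":-0.7,"dy":0.99,"dz":0,"wx":0,"wy":0,"wz":0},{"fingers":255,"dx":-0.7,"dy":0.99,"dz":0,"wx":0,"wy":0,"wz":0},{"fingers":255,"dx":-0.7,"dy":0.99,"dz":0,"wx":0,"wy":0,"wz":0},{"fingers":255,"dx":-0.7,"dy":0.99,"dz":0,"wx":0,"wy":0,"wz":0},{"fingers":255,"dx":-0.7,"dy":0.99,"dz":0,"wx":0,"wy":0,"wz":0},{"fingers":255,"dx":-0.7,"dy":0.99,"dz":0,"wx":0,"wy":0,"wz":0}]'

```text
t: 13.1
tcp_pos: [520.7, -168.1, 98.8]
tcp_rot: [-0.344, -3.122, -0.0]
force: [0.6, -0.3, -1.0]
finger_gap: 16.8
grasp_force: 29.5
```

>>> play_rows --rows '[{"fingers":255,"dx":-0.7,"dy":0.99,"dz":0,"wx":0,"wy":0,"wz":0},{"fingers":255,"dx":-0.7,"dy":0.99,"dz":0,"wx":0,"wy":0,"wz":0},{"fingers":255,"dx":-0.7,"dy":0.99,"dz":0,"wx":0,"wy":0,"wz":0},{"fingers":255,"dx":-0.7,"dy":0.99,"dz":0,"wx":0,"wy":0,"wz":0},{"fingers":255,"dx":0,"dy":0,"dz":0,"wx":0,"wy":0,"wz":0},{"fingers":255,"dx":0,"dy":0,"dz":0,"wx":0,"wy":0,"wz":0}]'

```text
t: 13.85
tcp_pos: [466.0, -90.0, 99.1]
tcp_rot: [0.343, 3.122, -0.001]
force: [-0.1, -0.7, -0.7]
finger_gap: 16.9
grasp_force: 29.5
```

```bash
python3 w2.py; python3 - <<'E'
import sys; sys.path.insert(0,'.')
from h import *
import h
for n in ['scene','side']:
    X=cloud(grab(n))
    for c,lo,hi,r,k in [((535,-105),46,56,18,'A'),((500,-97),58,70,20,'bar'),((500,-97),10,25,75,'slab')]:
        m=(X[...,2]>lo)&(X[...,2]<hi)&(np.hypot(X[...,0]-c[0],X[...,1]-c[1])<r); P=X[m]
        if len(P)>5: q=cv2.minAreaRect(P[:,:2].astype(np.float32)); print(n,k,len(P),np.round(q[0],1),np.round(q[1],1),round(q[2],1),P[:,2].max().round(1))
E
```

```text
13.9 [466.1 -90.2  99. ] [-0.35  0.32 -0.49  0.76 -0.   -0.13]
yaw y 77.4 z [ 0.001 -0.    -1.   ]
slab 2298 rect [499.9 -96.4] [ 50.1 110.1] 76.7 circ 498.4 -96.3 58.6 z 19.3 med [469.5 -92.1]
bar none
near 619
far 11
held 1529 [[-4.3, -7.1, -26.3], [7.0, 0.1, -21.3], [9.7, 7.1, 17.1]]
scene A 24 [ 536.8 -105.3] [15.  13.3] 84.4 54.8
scene bar 35 [501.8 -97.5] [14.3 23.3] 83.1 64.8
scene slab 404 [500.6 -98.4] [ 53.  113.9] 76.9 25.0
side A 37 [ 534.4 -107.4] [12.8 15.9] 75.8 53.6
side bar 57 [499.8 -98.3] [13.7 23.5] 76.6 63.2
side slab 756 [500.3 -97.5] [ 54.3 110.4] 77.3 24.9
```

>>> play_rows --rows '[{"fingers":255,"dx":-0.02,"dy":0.08,"dz":-0.5,"wx":0,"wy":0,"wz":0},{"fingers":255,"dx":0,"dy":0,"dz":-1,"wx":0,"wy":0,"wz":0},{"fingers":255,"dx":0,"dy":0,"dz":-1,"wx":0,"wy":0,"wz":0},{"fingers":255,"dx":0,"dy":0,"dz":-0.1,"wx":0,"wy":0,"wz":0},{"fingers":255,"dx":0,"dy":0,"dz":0,"wx":0,"wy":0,"wz":0},{"fingers":255,"dx":0,"dy":0,"dz":0,"wx":0,"wy":0,"wz":0}]'

```text
t: 14.75
tcp_pos: [465.5, -88.1, 47.5]
tcp_rot: [0.344, 3.122, -0.0]
force: [-0.1, -0.8, -0.6]
finger_gap: 16.5
grasp_force: 29.5
```

>>> play_rows --rows '[{"fingers":255,"dx":0.01,"dy":-0.02,"dz":-0.35,"wx":0,"wy":0,"wz":0},{"fingers":255,"dx":0,"dy":0,"dz":-0.35,"wx":0,"wy":0,"wz":0},{"fingers":255,"dx":0,"dy":0,"dz":-0.35,"wx":0,"wy":0,"wz":0},{"fingers":255,"dx":0,"dy":0,"dz":0,"wx":0,"wy":0,"wz":0},{"fingers":255,"dx":0,"dy":0,"dz":0,"wx":0,"wy":0,"wz":0}]'

```text
t: 15.38
tcp_pos: [465.0, -88.3, 25.6]
tcp_rot: [-0.344, -3.122, -0.0]
force: [0.3, 0.7, -1.5]
finger_gap: 17.1
grasp_force: 29.8
```

```bash
python3 w2.py|tail -1
```

```text
held 2016 [[-4.0, -7.1, -26.4], [8.2, 0.0, -12.7], [19.1, 7.1, 21.5]]
```

>>> play_rows --rows '[{"fingers":150,"dx":0,"dy":0,"dz":0,"wx":0,"wy":0,"wz":0},{"fingers":150,"dx":0,"dy":0,"dz":0,"wx":0,"wy":0,"wz":0},{"fingers":150,"dx":0,"dy":0,"dz":0,"wx":0,"wy":0,"wz":0},{"fingers":150,"dx":0,"dy":0,"dz":0.5,"wx":0,"wy":0,"wz":0},{"fingers":150,"dx":0,"dy":0,"dz":1,"wx":0,"wy":0,"wz":0},{"fingers":150,"dx":0,"dy":0,"dz":1,"wx":0,"wy":0,"wz":0},{"fingers":150,"dx":0,"dy":0,"dz":1,"wx":0,"wy":0,"wz":0},{"fingers":150,"dx":0.88,"dy":-0.2,"dz":1,"wx":0,"wy":0,"wz":0},{"fingers":130,"dx":0.88,"dy":-0.2,"dz":0.5,"wx":0,"wy":0,"wz":0},{"fingers":130,"dx":0,"dy":0,"dz":0,"wx":0,"wy":0,"wz":0},{"fingers":130,"dx":0,"dy":0,"dz":0,"wx":0,"wy":0,"wz":0}]'

```text
t: 16.8
tcp_pos: [499.3, -96.0, 125.5]
tcp_rot: [-0.343, -3.121, -0.0]
force: [0.9, 0.1, 0.3]
finger_gap: 41.9
grasp_force: 0.0
```

```bash
python3 - <<'E'
exec(open('w2.py').read())
fit((535,-105),46,56,16,'A');fit((465,-88),46,56,16,'B')
cv2.imwrite('pics/w4.png',f['color'])
# ECU from scene & side (first frames): chip, board
for n in ['scene','side']:
    d=np.load(n+'0.npz');X=d['X'];c=d['c'].astype(int)
    lum=c.sum(-1); q=(np.hypot(X[...,0]-518,X[...,1]-278)<24)
    v=lum[q]; print(n,'lum pct',np.percentile(v,[5,25,50,75,95]))
    m=(np.hypot(X[...,0]-518,X[...,1]-278)<45)&(abs(X[...,2]-25)<9)&(c[...,1]-c[...,2]<25)&(lum<np.percentile(v,50)*1.35)
    m=cv2.morphologyEx(m.astype(np.uint8),cv2.MORPH_OPEN,np.ones((3,3)))
    k,l,s,ce=cv2.connectedComponentsWithStats(m);i=1+np.argmax(s[1:,4]); P=X[l==i]
    r=cv2.minAreaRect(P[:,:2].astype(np.float32)); print(n,'chip',len(P),np.round(r[0],1),np.round(r[1],1),round(r[2],1),'z',np.median(P[:,2]).round(1),'mean',P.mean(0).round(1))
    m=(abs(X[...,2]-37)<8)&(abs(X[...,0]-540)<140)&(abs(X[...,1]-275)<130); 
    P=X[m]; r=cv2.minAreaRect(P[:,:2].astype(np.float32)); print('rect',np.round(r[0],1),np.round(r[1],1),round(r[2],1))
E
```

```text
16.85 [499.1 -95.9 125.4] [-0.33  0.35 -0.37  0.86 -0.   -0.11]
yaw y 77.4 z [-0.002  0.001 -1.   ]
slab 4094 rect [500.4 -96.7] [ 50.1 110.5] 76.4 circ 499.4 -96.2 59.4 z 19.4 med [490.5 -93.4]
bar 498 rect [499.9 -96.6] [13.9 24.1] 77.2 circ 500.0 -96.3 12.8 z 61.1 med [498.8 -96.6]
near 150
far 65
held 0 
A 273 rect [ 534.4 -104.4] [17.2 16.2] 60.7 circ 534.6 -104.1 9.0 z 49.9 med [ 532.7 -104. ]
B 355 rect [464.3 -87.9] [17.  16.9] 31.6 circ 464.4 -87.9 8.8 z 50.1 med [463.9 -87.6]
scene lum pct [ 43.    61.    76.   139.   199.05]
scene chip 124 [518.2 278.5] [32.2 37.3] 85.6 z 24.7 mean [518.9 278.3  24.8]
rect [552.  274.4] [172.2 242.3] 81.8
side lum pct [180.1 191.  195.  235.5 279. ]
side chip 61 [514.3 283.6] [47.6 28.6] 82.7 z 26.2 mean [511.1 281.1  25.8]
rect [550.6 273.1] [174.  239.3] 82.2
```

View pics/w4.png

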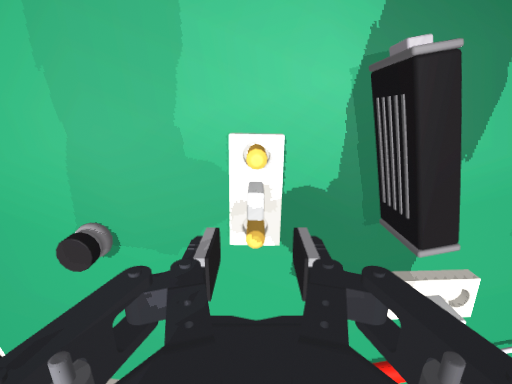

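Both plungers are seated, at image (257,157) and (256,238), and the bar is at (256,197) between the fingers. Gripping the bar.

>>> play_rows --rows '[{"fingers":130,"dx":0.04,"dy":-0.03,"dz":-1,"wx":0,"wy":0,"wz":0},{"fingers":130,"dx":0,"dy":0,"dz":-1,"wx":0,"wy":0,"wz":0},{"fingers":130,"dx":0,"dy":0,"dz":-1,"wx":0,"wy":0,"wz":0},{"fingers":130,"dx":0,"dy":0,"dz":-1,"wx":0,"wy":0,"wz":0},{"fingers":130,"dx":0,"dy":0,"dz":-0.75,"wx":0,"wy":0,"wz":0},{"fingers":160,"dx":0,"dy":0,"dz":0,"wx":0,"wy":0,"wz":0},{"fingers":190,"dx":0,"dy":0,"dz":0,"wx":0,"wy":0,"wz":0},{"fingers":255,"dx":0,"dy":0,"dz":0,"wx":0,"wy":0,"wz":0},{"fingers":255,"dx":0,"dy":0,"dz":0,"wx":0,"wy":0,"wz":0},{"fingers":255,"dx":0,"dy":0,"dz":0,"wx":0,"wy":0,"wz":0},{"fingers":255,"dx":0,"dy":0,"dz":0,"wx":0,"wy":0,"wz":0}]' --squeeze 70

```text
t: 18.23
tcp_pos: [501.7, -97.2, 31.7]
tcp_rot: [0.344, 3.121, -0.001]
force: [-1.0, -0.1, 6.1]
finger_gap: 12.8
grasp_force: 69.2
```

>>> play_rows --rows '[{"fingers":255,"dx":0,"dy":0,"dz":0.25,"wx":0,"wy":0,"wz":0},{"fingers":255,"dx":0,"dy":0,"dz":0.5,"wx":0,"wy":0,"wz":0},{"fingers":255,"dx":0,"dy":0,"dz":0.75,"wx":0,"wy":0,"wz":0},{"fingers":255,"dx":0,"dy":0,"dz":0.75,"wx":0,"wy":0,"wz":0},{"fingers":255,"dx":0,"dy":0,"dz":0.75,"wx":0,"wy":0,"wz":0},{"fingers":255,"dx":0,"dy":0,"dz":0.75,"wx":0,"wy":0,"wz":0},{"fingers":255,"dx":0,"dy":0,"dz":0.75,"wx":0,"wy":0,"wz":0},{"fingers":255,"dx":0,"dy":0,"dz":0.75,"wx":0,"wy":0,"wz":0},{"fingers":255,"dx":0,"dy":0,"dz":0.5,"wx":0,"wy":0,"wz":0},{"fingers":255,"dx":0,"dy":0,"dz":0,"wx":0,"wy":0,"wz":0}]'

```text
t: 19.48
tcp_pos: [501.7, -97.1, 146.6]
tcp_rot: [0.343, 3.121, -0.0]
force: [-0.3, -0.1, -3.5]
finger_gap: 12.7
grasp_force: 68.3
```

```bash
cat > hd.py <<'E'
# held things in tool frame, from the wrist
from w import *
s=status.observe();M=R.from_rotvec(s['tcp_rot']).as_matrix()
def local(P): return (P-s['tcp_pos'])@M
T=local(X)
def band(lo,hi,nm,rx=70,ry=35,x0=0):
    m=(T[...,2]>lo)&(T[...,2]<hi)&(abs(T[...,0]-x0)<rx)&(abs(T[...,1])<ry); P=T[m]
    if len(P)<10: print(nm,'none');return
    r=cv2.minAreaRect(P[:,:2].astype(np.float32)); print(nm,len(P),np.round(r[0],1),np.round(r[1],1),round(r[2],1),'z',np.percentile(P[:,2],[10,50,90]).round(1))
band(7,17,'slab top');band(-25,-14,'near plunger',14,14,36)
m=(abs(T[...,2]-12)<6)&(abs(T[...,1])<22)&(T[...,0]>30)&(T[...,0]<60);P=T[m]
if len(P)>50:
    A=np.c_[P[:,:2],np.ones(len(P))];k=np.linalg.lstsq(A,P[:,2],rcond=None)[0];print('slab slope x,y',k.round(3))
E
python3 hd.py
```

```text
19.525 [501.2 -96.9 146. ] [-0.33  0.33 -0.34  0.91  0.   -0.12]
yaw y 77.4 z [ 0. -0. -1.]
slab top 5800 [1.1 0.2] [110.1  50.2] 0.3 z [11.  11.8 12.7]
near plunger 1003 [38.1  1. ] [17.1 17.1] 37.5 z [-20.5 -18.9 -16.5]
slab slope x,y [1.1000e-02 2.0000e-03 1.1448e+01]
```

>>> play_rows --rows '[{"fingers":255,"dx":0.04,"dy":0.5,"dz":0,"wx":0,"wy":0,"wz":0},{"fingers":255,"dx":0.04,"dy":1,"dz":0,"wx":0,"wy":0,"wz":0},{"fingers":255,"dx":0.04,"dy":1,"dz":0,"wx":0,"wy":0,"wz":0.1},{"fingers":255,"dx":0.04,"dy":1,"dz":0,"wx":0,"wy":0,"wz":0.1},{"fingers":255,"dx":0.04,"dy":1,"dz":0,"wx":0,"wy":0,"wz":0.1},{"fingers":255,"dx":0.04,"dy":1,"dz":0,"wx":0,"wy":0,"wz":0.1},{"fingers":255,"dx":0.04,"dy":1,"dz":0,"wx":0,"wy":0,"wz":0},{"fingers":255,"dx":0.04,"dy":1,"dz":0,"wx":0,"wy":0,"wz":0},{"fingers":255,"dx":0.04,"dy":1,"dz":0,"wx":0,"wy":0,"wz":0},{"fingers":255,"dx":0,"dy":1,"dz":0,"wx":0,"wy":0,"wz":0},{"fingers":255,"dx":0,"dy":0.5,"dz":0,"wx":0,"wy":0,"wz":0},{"fingers":255,"dx":0,"dy":0,"dz":0,"wx":0,"wy":0,"wz":0}]'

```text
t: 21.02
tcp_pos: [508.0, 103.6, 145.6]
tcp_rot: [-0.232, -3.132, 0.0]
force: [-0.4, -1.4, -3.8]
finger_gap: 13.0
grasp_force: 68.5
```

>>> play_rows --rows '[{"fingers":255,"dx":0,"dy":0,"dz":0,"wx":0,"wy":0,"wz":0},{"fingers":255,"dx":0,"dy":0,"dz":0,"wx":0,"wy":0,"wz":0}]'

```text
t: 21.28
tcp_pos: [508.4, 102.5, 145.9]
tcp_rot: [-0.236, -3.133, 0.0]
force: [-0.0, 0.7, -3.6]
finger_gap: 13.1
grasp_force: 68.5
```

```bash
python3 - <<'E'
exec(open('hd.py').read())
c=f['color'].astype(int); lum=c.sum(-1)
q=(np.hypot(X[...,0]-518,X[...,1]-278)<14); v=lum[q]; print('lum',len(v),np.percentile(v,[5,50,95]))
m=(np.hypot(X[...,0]-518,X[...,1]-278)<45)&(abs(X[...,2]-25)<9)&(c[...,1]-c[...,2]<25)&(lum<np.percentile(v,50)*1.5)
m=cv2.morphologyEx(m.astype(np.uint8),cv2.MORPH_OPEN,np.ones((3,3)))
k,l,st,ce=cv2.connectedComponentsWithStats(m);i=1+np.argmax(st[1:,4]); P=X[l==i]
r=cv2.minAreaRect(P[:,:2].astype(np.float32)); print('chip',len(P),ce[i].round(),np.round(r[0],1),np.round(r[1],1),round(r[2],1),'z',np.median(P[:,2]).round(1),'mean',P.mean(0).round(1))
m=(X[...,2]>30)&(X[...,2]<55)&(abs(X[...,0]-545)<145)&(X[...,1]>170)&(X[...,1]<400);P=X[m];r=cv2.minAreaRect(P[:,:2].astype(np.float32)); print('rect',np.round(r[0],1),np.round(r[1],1),round(r[2],1))
m=(X[...,2]>45.5)&(X[...,2]<55)&(abs(X[...,0]-535)<85)&(abs(X[...,1]-277)<75)
k,l,st,ce=cv2.connectedComponentsWithStats(m.astype(np.uint8))
for i in range(1,k):
    if st[i,4]>10: print('cap',cv2.minEnclosingCircle(X[l==i][:,:2].astype(np.float32)))
cv2.imwrite('pics/w5.png',f['color'])
E
```

```text
21.325 [508.4 102.5 145.9] [ 0.06  0.34 -0.31  0.91 -0.    0.21]
yaw y 81.4 z [-0. -0. -1.]
slab top 5793 [1.6 0.3] [110.2  50.3] 0.3 z [11.6 12.4 13.2]
near plunger 999 [38.6  1.2] [17.4 17.1] 5.7 z [-20.  -18.3 -15.8]
slab slope x,y [1.1000e-02 1.0000e-03 1.2002e+01]
lum 575 [151. 153. 157.]
chip 1214 [431. 170.] [516.8 279.8] [37.7 35.4] 81.7 z 25.2 mean [516.5 279.3  25.2]
rect [549.5 275.5] [171.6 236.4] 81.5
cap ((499.16259765625, 332.90911865234375), 8.347552299499512)
cap ((512.8440551757812, 230.00205993652344), 8.163656234741211)
cap ((550.6904296875, 325.4250793457031), 8.158254623413086)
```

View pics/w5.png

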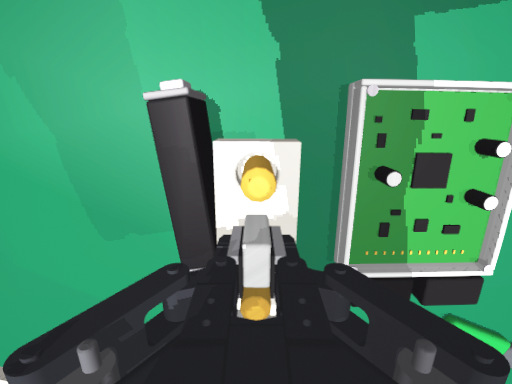

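Only the unit, its three capacitors (390,177), (495,148), (482,200) and the chip (431,170) lie ahead. The interface box is already behind on the left. Capacitor and chip fits agree on the chip centre at (516.9, 279.9) and yaw 81.7°. Moving over the chip.

>>> play_rows --rows '[{"fingers":255,"dx":0.05,"dy":0.5,"dz":0,"wx":0,"wy":0,"wz":0},{"fingers":255,"dx":0.05,"dy":1,"dz":0,"wx":0,"wy":0,"wz":0},{"fingers":255,"dx":0.05,"dy":1,"dz":0,"wx":0,"wy":0,"wz":0},{"fingers":255,"dx":0.05,"dy":1,"dz":0,"wx":0,"wy":0,"wz":0},{"fingers":255,"dx":0.05,"dy":1,"dz":0,"wx":0,"wy":0,"wz":0},{"fingers":255,"dx":0.05,"dy":1,"dz":0,"wx":0,"wy":0,"wz":0},{"fingers":255,"dx":0.05,"dy":1,"dz":0,"wx":0,"wy":0,"wz":0},{"fingers":255,"dx":0.05,"dy":1,"dz":0,"wx":0,"wy":0,"wz":0},{"fingers":255,"dx":0.05,"dy":1,"dz":0,"wx":0,"wy":0,"wz":0},{"fingers":255,"dx":0.04,"dy":0.35,"dz":0,"wx":0,"wy":0,"wz":0},{"fingers":255,"dx":0,"dy":0,"dz":0,"wx":0,"wy":0,"wz":0},{"fingers":255,"dx":0,"dy":0,"dz":0,"wx":0,"wy":0,"wz":0}]'

```text
t: 22.82
tcp_pos: [518.1, 279.5, 145.8]
tcp_rot: [-0.235, -3.133, 0.001]
force: [-0.7, 0.4, -3.7]
finger_gap: 13.0
grasp_force: 68.6
```

>>> play_rows --rows '[{"fingers":255,"dx":0,"dy":0,"dz":-0.5,"wx":0,"wy":0,"wz":0},{"fingers":255,"dx":0,"dy":0,"dz":-0.75,"wx":0,"wy":0,"wz":0},{"fingers":255,"dx":0,"dy":0,"dz":-0.5,"wx":0,"wy":0,"wz":0},{"fingers":255,"dx":0,"dy":0,"dz":0,"wx":0,"wy":0,"wz":0},{"fingers":255,"dx":0,"dy":0,"dz":0,"wx":0,"wy":0,"wz":0}]'

```text
t: 23.45
tcp_pos: [518.3, 280.1, 111.0]
tcp_rot: [0.234, 3.133, 0.0]
force: [0.3, 0.1, -3.6]
finger_gap: 12.7
grasp_force: 68.6
```

```bash
python3 hd.py
```

```text
23.5 [518.5 280.2 111.2] [ 0.37  0.5  -0.17  0.91 -0.    0.52]
yaw y 81.4 z [ 0.001  0.    -1.   ]
slab top 5785 [1.8 0.2] [110.   50.5] 0.2 z [11.8 12.6 13.5]
near plunger 992 [38.7  1.1] [17.3 17.2] 62.9 z [-19.8 -18.1 -15.7]
slab slope x,y [1.100e-02 4.000e-03 1.225e+01]
```

>>> play_rows --rows '[{"fingers":255,"dx":0,"dy":-0.04,"dz":-0.5,"wx":0,"wy":0,"wz":0},{"fingers":255,"dx":0,"dy":0,"dz":-0.6,"wx":0,"wy":0,"wz":0},{"fingers":255,"dx":0,"dy":0,"dz":-0.5,"wx":0,"wy":0,"wz":0},{"fingers":255,"dx":0,"dy":0,"dz":-0.3,"wx":0,"wy":0,"wz":0},{"fingers":255,"dx":0,"dy":0,"dz":-0.2,"wx":0,"wy":0,"wz":0},{"fingers":255,"dx":0,"dy":0,"dz":0,"wx":0,"wy":0,"wz":0},{"fingers":255,"dx":0,"dy":0,"dz":0,"wx":0,"wy":0,"wz":0},{"fingers":255,"dx":0,"dy":0,"dz":0,"wx":0,"wy":0,"wz":0}]' --squeeze 100

```text
t: 24.5
tcp_pos: [518.4, 279.4, 69.2]
tcp_rot: [0.234, 3.132, 0.0]
force: [0.1, -1.3, -3.5]
finger_gap: 12.6
grasp_force: 97.8
```

```bash
python3 - <<'E'
exec(open('hd.py').read())
a=grab('side')['color'];b=grab('scene')['color']
cv2.imwrite('pics/w6.png',np.hstack([cv2.resize(a[90:210,120:280],(400,300)),cv2.resize(b[130:280,280:480],(400,300))]))
# head centre in the world from the fit
m=(T[...,2]>7)&(T[...,2]<17)&(abs(T[...,0])<70)&(abs(T[...,1])<35);P=T[m]
r=cv2.minAreaRect(P[:,:2].astype(np.float32));zc=np.median(P[:,2])+20
print('foot',(M@np.array([*r[0],zc])+s['tcp_pos']).round(1),'target 516.9 279.9 36')
E
```

```text
24.55 [518.4 279.3  69.2] [ 0.37  0.54 -0.22  0.81  0.    0.52]
yaw y 81.4 z [ 0.  0. -1.]
slab top 5779 [1.6 0.3] [110.2  50.3] 0.3 z [11.6 12.5 13.3]
near plunger 993 [38.3  3.9] [17.2 17.4] 68.6 z [-19.9 -18.2 -15.8]
slab slope x,y [9.0000e-03 1.0000e-03 1.2143e+01]
foot [516.9 279.9  36.7] target 516.9 279.9 36
```

View pics/w6.png

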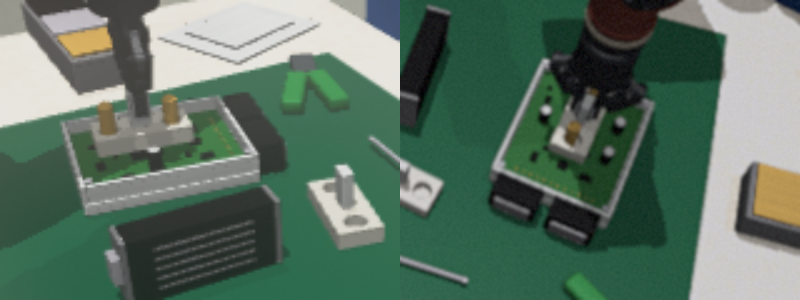

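The head hovers level over the chip with both plungers standing, at (106,118) and (171,108). The fitted centre is on target and the gap is about 10 mm. Handing in.

```bash
python3 -c "
from rig import *
from rig import status, sign_off
print(abs(status.observe()['joint_velocities']).max()); print(sign_off())"
```

```text
0.02697148871390481
the job is handed in; nothing more can be done
None
```

The job is handed in at about 24.6 s: the gripper holds the head, with a plunger in each well, level about 10 mm above the processor chip and centred on it within measuring accuracy. The hand-in gave no verdict.

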